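Snap the socket covers shut and hold the moisture meter's sprung lid at its index

TASK

Get the grey root moisture meter ready for airing: first press both orange dust covers on the yellow socket box down until each snaps over and stays fully shut by itself. Then lift the meter's blue spring-loaded lid until its white-tipped pointer lines up with the red-tipped index arm beside it, and hold it there: the lid would spring shut, so the job finishes with the gripper still holding the lid still at the mark. Do not shift the red index arm, and leave the other things on the table where they are.

Things in the scene. Friction and masses are not known exactly. Their poses are not given: they have to be found in the camera images.
- lid (a joint): angle of the meter's lid (rad): 0 shut, grows as it opens, stop at 1.25. A spring and its weight close it: about 3 to 5 N along the handle's arc (up to 9 N if lifted straight up) must be held, more the further it opens; let go, it falls shut
- index (a joint): angle of the red index arm (rad), on the same hinge line and in the same sense as the lid: the lid is at the mark when joint lid equals joint index. Between 0.35 and 0.75; stiff, stays where it is set unless pushed
- lid_hinge (a point): on the meter's hinge line, mid lid width, 92 mm above the table; axes: x to the meter's back, y along the hinge, z up. Opening by a turns the lid by +a about y (front edge, nearest the robot, rises). The fixed grey case, 220 (x) x 260 (y) x 90 mm high, has its middle 75 mm in front (-x) and 20 mm to -y of this point. A steel scale arc stands 113 mm to -y, radius 100 mm about the hinge
- lid_handle (a point): centre of the lid's black handle: round bar, 22 mm thick, 30 mm long along y; pinch its flat ends along y from above and it pivots between the fingers as the lid rises. At the lid's front, 135 mm in front (-x) of the hinge line and 38 mm above it when shut, 30 mm above the lid's top face (blue lid 155 x 150 x 8 mm). Axes turn with the lid
- lid_tip (a point): white ball tip of the pointer on the lid's -y side, 88 mm from the hinge line; axes turn with the lid
- index_tip (a point): red ball tip of the index arm, 88 mm from the hinge line, 16 mm to the -y side of the white tip's plane; its axes turn with the index arm and coincide with the lid's at the mark
- left_cover (a joint): angle of the left (+y) orange dust cover (rad): 0 shut, 0.6 standing open, as at the start. Above about 0.15 an over-centre spring pushes it open again (up to 0.09 N m, so 2 to 3 N to press), below that it is drawn to 0 and stays
- right_cover (a joint): the same for the right (-y) cover
- left_cover_hinge (a point): middle of the left cover's hinge, 52 mm above the table; axes: x to the box's back, y along the hinge, z up. Fixed yellow box 120 (x) x 190 (y) x 50 mm, middle 35 mm in front (-x), 45 mm right. Cover 65 mm long from here to -x, 46 wide, 6 thick; shut, its top is 6 mm above this point. Open, its front edge is about 50 mm in front, 42 mm up; pressing straight down 40 mm in front shuts it
- right_cover_hinge (a point): the same for the right cover, 90 mm to the right of the left one
- left_cover_edge (a point): middle of the left cover's free front edge, top face; axes turn with the cover
- right_cover_edge (a point): the same for the right cover
- cup_c (a point): steel sample cup, 60 mm wide, 45 mm high, loose, in front of the meter; this point is its middle, 22 mm up
- pot_c (a point): green tag pot, 48 mm wide, 36 mm high, loose, in front of the socket box; this point is its middle, 18 mm up
- basin_c (a point): white plastic sorting basin of roots, 200 x 220 mm, 60 mm high, loose, at the robot's right; this point is its middle, 30 mm up
- jar_c (a point): jar, 70 mm wide, 100 mm high, loose, at the robot's left; its middle, 50 mm up
- weight_c (a point): brass check weight, 44 mm wide, 58 mm high, loose, at the left; its middle, 29 mm up
- brush_grip (a point): cleaning brush lying on the table at the left; a point on its handle
- pad_c (a point): clip board with paper, 220 x 160 mm, 8 mm thick (steel clip 16 mm), loose, at the robot's right near side; its middle
Things that resemble listed ones, but are neither listed nor needed, are in the scene too. There is more than one size of the part that bears left_cover; the job needs the smaller.

How it is judged:
On the way, in this order (a step that is already met when the one before it is completed fails the run):
1. both orange covers snapped shut and staying shut untouched (value of joint each of left_cover, right_cover below 0.05 rad and contact force between the fingers and left_cover below 0.2 N and contact force between the fingers and right_cover below 0.2 N), for 0.3 s.
2. the lid held still by the gripper with its pointer at the index arm (angle between the x axis of lid_handle and the x axis of index_tip, either way round below 0.09 rad and value of joint lid above 0.2 rad and velocity of joint lid between -0.1 and 0.1 rad/s and contact force between the fingers and lid above 1 N), for 0.5 s.
At the end, for the whole second after the job is handed in: both covers shut (within 0.05 rad) and untouched, the lid within 0.09 rad (5 degrees) of the index arm, still (under 0.1 rad/s), and carried by the fingers (contact force over 1 N) (all of step 1 and all of step 2); the arm keeps its last pose, push and grip.
It fails at once if the lid lifted before both covers are shut (value of joint lid above 0.12 rad and value of joint any of left_cover, right_cover above 0.08 rad).
It fails at once if the red index arm shifted (distance of index_tip from where it was at the start of the episode above 0.009 m).
It fails at once if another thing on the table shifted by more than 30 mm (distance of any of cup_c, pot_c, basin_c, jar_c, weight_c, brush_grip, pad_c from where it was at the start of the episode above 0.03 m).
It also fails if it takes over 59 s, if anything falls off the work surface, if the arm or the gripper's body presses on something with over 40 N, if the wrist force passes 120 N, or if a joint passes its speed limit or range.

ROBOT

A 7-joint arm with a two-finger parallel gripper is mounted at the origin on the work surface. World frame = base frame: x ahead of the robot, y to its left, z up, the work surface at z = 0. Lengths are in m, angles in rad, forces in N, time in s.
With the tool pointing down it reaches from about 0.425 to 0.925 m from the base axis. Payload 6.8 kg.
Tool frame: the origin (TCP) lies on the front face of the gripper's body, between the roots of the fingers; the fingertips stand 73 mm ahead of it and the grasp point (between the pads) lies 54 mm ahead of it (bot.finger_overhang is the z of the fingertips in the tool frame, in m); z points along the fingers, y is the line along which they close (so a half turn about z gives the same grasp; the last joint's range is limited). The gripper opens to 85 mm and grips with 20 to 120 N. Pads are 22 mm wide; open, the fingers measure 114 mm over their backs; the gripper's body (76 mm by 85 mm) begins 54 mm behind the grasp point. The pads swing forward as they close: fully open they stand 13 mm farther back than shut.
Start: joints at [-1.209, 0.477, 0.022, 1.555, -0.011, 1.109, -0.083], TCP at [0.306, 0.602, 0.304] pointing down, gripper open.
Joint ranges: [-2.96, 2.96], [-0.34, 2.1], [-1.41, 1.46], [0.24, 2.44], [-1.37, 4.51], [0.17, 1.92], [-2.96, 2.96]. Speed limits (rad/s): [2.39, 2.39, 3.14, 3.14, 3.14, 3.14, 3.14].

INTERFACE

Orientations are given as a unit quaternion [w, x, y, z].
In Python, from station import bot gives the robot as it stands.
- The arm moves only by the tool servo_tool, never from a script. Its argument "motion" is one flat list of numbers, 7 for each row, row after row: the shift along the tool's x, y, z as a fraction of full scale, then the turn, a rotation vector about the tool's x, y, z as a fraction of full scale, then the closure, from 0 (fully open) to 1 (shut). In form: [tx, ty, tz, ax, ay, az, gripper, tx, ty, tz, ax, ay, az, gripper, ...]. A call has 1 to 5 rows; each row shifts and turns the commanded pose from where the row before left it, along the tool's axes as they then stand; what a row does not reach is not made up. Full scale, the value 1, is 0.02 m for a shift and 0.15 rad for a turn. A row lasts 1/8 s, in which the tool goes at most 62.5 mm and 10.7 degrees, less where a joint would pass 70% of its speed; a pose out of reach is approached as far as the arm can. A call with a number of a shift or a turn outside -1 to 1 is refused whole. A call with a gripper value outside its range is refused whole. The fingers move at their own pace and stop on an object; "grip_force" is the grip in N (left out, the last holds). Time passes only in rows, so rows that do not move let the fingers close. It gives the time, the measured TCP pose, the force, the opening and the grip force at its end, in the units of the state.
- bot.get_obs(): the state, without advancing time (a new reading comes with each control period).
- bot.read_camera(name): name is "side" or "top" or "wrist"; returns the picture (400x640x3 uint8, red, green, blue); there is no depth.
- bot.get_calibration(name): a dict with "mtx" (3x3 intrinsics, pixels), "rvec" (rotation vector, rad) and "tvec" (3), from world to camera coordinates, as OpenCV has them. Camera axes: x right, y down, z forward; pixel columns grow to the right and rows downward; lengths in m; the calibration is good to about 2 mm. The wrist camera is an equidistant fisheye: a pixel r from the principal point sees the ray r / f radians off the axis. A picture is of the moment at which its call begins: read the wrist's pose just before it. get_calibration takes no time and is no camera call; for the wrist camera it gives the pose at the moment of the call.
- bot.hand_in(): hands the job in; it is judged then, once.
Trained networks look in the newest picture that a camera, given by its name, has taken for a name from the list of things; names that differ only in an ending like _2 or _b are one class to them, and where a whole thing is asked for, a point or a joint stands for the part that bears it (a point fixed in the world has none). Each returns a list of dicts, best first, with "p" (0 to 1); they miss things now and then, are a little off and sometimes report something else, mostly with a low value. They report only what shows in the picture. A call takes as long as a camera call. They do not tell look-alikes from the thing itself.
- bot.boxes_of(camera, name): "uv" ([column, row] in pixels, amid what is visible of it).
The state is a dict: "t": time; "q": joint angles; "joint_vel": joint speeds; "joint_torque": joint torques, N m; "eef_pos": TCP position; "tool_rot": TCP orientation; "contact_force": force on the tool from outside, world axes, zero at the start; "torque": the same for the moment, N m; "gripper_width": opening from 0.0 (shut) to 1.0 (fully open); "grasp_force": force on a finger pad.
Only numpy, scipy, OpenCV 4.12 (cv2) and the standard library are available. Lean on these libraries where they do the work, as an engineer would, in place of code of your own. Each camera call takes 0.05 s, during which the arm holds its last target. There are 200 camera calls.

## Working session

There is one attempt and no reset: what is moved stays moved. The work goes in short steps, Python scripts to look and compute and a tool call to move; the robot and the scene stay as the last step left them, time stands still between calls to the robot, and variables do not carry over. Pictures are saved under pics/ and viewed, at most 10 in all, crops included, and the job is handed in when it is done.

Besides the shell and the picture viewer there is one more tool, called after "Request:" as name(argument=value, ...) on one line, values as JSON. servo_tool: Moves the arm, as the interface text tells. Shift numbers are shares of 0.02 m and turn numbers shares of 0.15 rad, none past 1 either way. Its arguments: {"type":"object","properties":{"motion":{"type":"array","items":{"type":"number","minimum":-1,"maximum":1}},"grip_force":{"type":"number"}},"required":["motion"]}

```bash
mkdir -p pics; ls; cat > h.py <<'E'
import numpy as np, cv2
from station import bot
def save(cam,fn,crop=None,s=1):
    im=bot.read_camera(cam)
    if crop: im=im[crop[1]:crop[3],crop[0]:crop[2]]
    if s!=1: im=cv2.resize(im,None,fx=s,fy=s,interpolation=cv2.INTER_CUBIC)
    cv2.imwrite(fn,im[...,::-1]); return im
def proj(cam,P):
    c=bot.get_calibration(cam); return cv2.projectPoints(np.array(P,float).reshape(-1,3),np.array(c['rvec'],float),np.array(c['tvec'],float),np.array(c['mtx'],float),None)[0].reshape(-1,2)
def ray(cam,uv):
    c=bot.get_calibration(cam);R=cv2.Rodrigues(np.array(c['rvec'],float))[0];t=np.array(c['tvec'],float).ravel()
    d=np.linalg.inv(np.array(c['mtx'],float))@np.array([uv[0],uv[1],1.])
    return -R.T@t,R.T@d
def atz(cam,uv,z):
    o,d=ray(cam,uv); return o+d*(z-o[2])/d[2]
E
python3 - <<'E'
from h import *
a=save('top','pics/top.png');b=save('side','pics/side.png')
cv2.imwrite('pics/both.png',np.vstack([a,b])[...,::-1][:, :])
for n in ['left_cover','right_cover','left_cover_edge','right_cover_edge','lid_handle','lid_tip','index_tip','lid','cup_c','pot_c']:
    for cam in ['top','side']:
        print(n,cam,[(np.round(d['uv']).astype(int).tolist(),round(d['p'],2)) for d in bot.boxes_of(cam,n)][:5])
for c in ['top','side']: print(c,ray(c,(320,200)))
E
```

```text
pics
left_cover top [([209, 279], 0.8), ([356, 179], 0.74), ([381, 180], 0.27)]
left_cover side [([364, 214], 0.71), ([204, 179], 0.64)]
right_cover top [([385, 176], 0.75), ([245, 275], 0.59)]
right_cover side [([228, 191], 0.75), ([371, 232], 0.58)]
left_cover_edge top [([357, 180], 0.73), ([211, 282], 0.59), ([252, 155], 0.31)]
left_cover_edge side [([199, 175], 0.63), ([360, 211], 0.62), ([316, 144], 0.27)]
right_cover_edge top [([249, 273], 0.94), ([373, 223], 0.68), ([382, 180], 0.63), ([174, 149], 0.19)]
right_cover_edge side [([225, 192], 0.68)]
lid_handle top [([250, 155], 0.64)]
lid_handle side [([317, 145], 0.71), ([474, 310], 0.42)]
lid_tip top [([251, 154], 0.69)]
lid_tip side [([317, 148], 0.81)]
index_tip top [([278, 138], 0.56), ([356, 180], 0.41)]
index_tip side [([351, 144], 0.38)]
lid top [([248, 155], 0.92)]
lid side [([318, 146], 0.73)]
cup_c top [([272, 203], 0.71)]
cup_c side [([293, 186], 0.76)]
pot_c top [([175, 146], 0.59), ([376, 221], 0.55), ([371, 186], 0.48)]
pot_c side [([345, 256], 0.58)]
top (array([ 0.22933729, -0.00638484,  1.6670814 ]), array([ 0.16554479, -0.01202567, -0.98614194]))
side (array([ 0.00894918, -0.69880997,  0.88720946]), array([ 0.4101579 ,  0.58505721, -0.69963931]))
```

View pics/top.png

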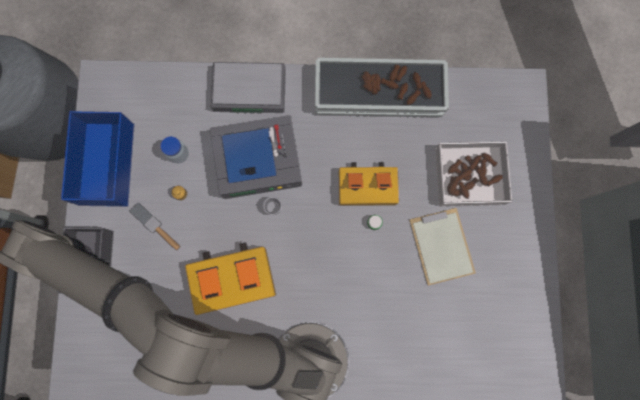

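View pics/side.png

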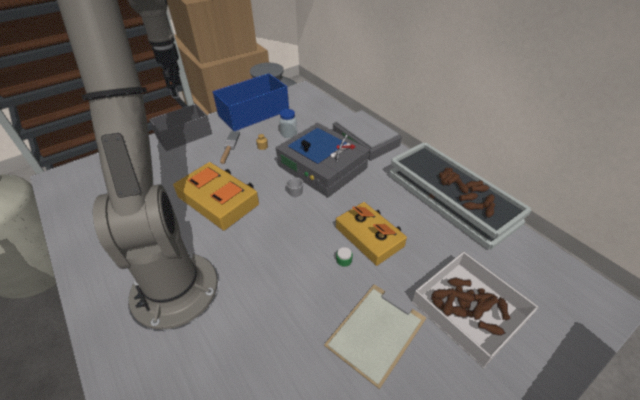

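The top view shows two yellow boxes: a large one at (230,280) and a small one at (369,185). The small one has the pot in front of it at (374,222), which fits the description. I'll confirm with one enlarged crop and check the sizes.

```bash
python3 - <<'E'
from h import *
t=bot.read_camera('top');s=bot.read_camera('side')
c=lambda im,x,y,w,h:cv2.resize(im[y:y+h,x:x+w],(400,300),interpolation=cv2.INTER_CUBIC)
cv2.imwrite('pics/crop.png',np.vstack([np.hstack([c(t,329,155,80,60),c(t,200,110,112,84)]),np.hstack([c(s,325,190,92,69),c(s,270,115,112,84)])])[...,::-1])
for uv in [(340,168),(397,168),(398,204),(339,205)]: print('small',atz('top',uv,.05).round(3))
for uv in [(186,265),(267,248),(275,295),(194,312)]: print('big',atz('top',uv,.05).round(3))
E
```

```text
small [ 0.606 -0.089  0.05 ]
small [ 0.609 -0.273  0.05 ]
small [ 0.492 -0.275  0.05 ]
small [ 0.486 -0.087  0.05 ]
big [0.29  0.387 0.05 ]
big [0.346 0.138 0.05 ]
big [0.201 0.109 0.05 ]
big [0.147 0.355 0.05 ]
```

View pics/crop.png

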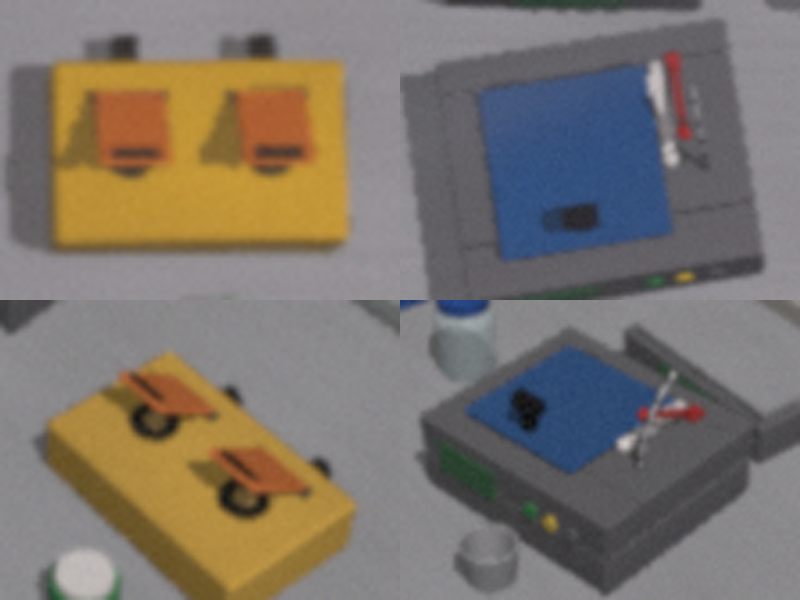

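The crop confirms the small box: it measures about 120x188 mm, where the big one is about 155x255 mm. Both of its covers stand open. The lid handle is at top pixel (250,171), and the pointer tips are near top pixel (276,154) for white and (280,147) for red.

```bash
python3 - <<'E'
from h import *
f=lambda x,y:(200+(x-400)/3.571,110+y/3.571)
g=lambda x,y:(270+(x-400)/3.571,115+(y-300)/3.571)
L=[atz('top',f(*p),.100) for p in [(480,92),(648,65),(672,232),(503,262)]]
for p in L: print(p.round(3))
C=[atz('top',f(*p),.09) for p in [(725,20),(765,265),(437,65)]]
for p in C: print('case',p.round(3))
h=atz('top',f(582,215),.138); print('handle',h.round(3))
ey=((L[0]-L[1])+(L[3]-L[2]));yaw=np.arctan2(-ey[0],ey[1]);print('yaw',yaw, np.linalg.norm(L[0]-L[1]),np.linalg.norm(L[0]-L[3]))
X=np.array([np.cos(yaw),np.sin(yaw),0]);Y=np.array([-X[1],X[0],0]);Z=np.array([0,0,1.])
hinge=h+.135*X;hinge[2]=.092;print('hinge',hinge.round(3))
hc=np.mean(C[1:],0);print('hinge from case',hc+.075*X+.02*Y)
# handle by triangulation
o1,d1=ray('top',f(582,215));o2,d2=ray('side',g(527,403))
s=np.linalg.lstsq(np.c_[d1,-d2],o2-o1,rcond=None)[0];print('tri',(o1+s[0]*d1).round(3),(o2+s[1]*d2).round(3))
for nm,off,aa in [('white',-.097,[0]),('red',-.113,[.35,.45,.55,.65,.75])]:
  for a in aa:
    P=hinge+off*Y+.088*(-np.cos(a)*X+np.sin(a)*Z)
    t=proj('top',P)[0];q=proj('side',P)[0]
    print(nm,a,'top crop',((t-[200,110])*3.571+[400,0]).round(),'side crop',((q-[270,115])*3.571+[400,300]).round())
E
```

```text
[0.692 0.284 0.1  ]
[0.719 0.137 0.1  ]
[0.569 0.112 0.1  ]
[0.54  0.257 0.1  ]
case [0.765 0.07  0.09 ]
case [0.543 0.031 0.09 ]
case [0.719 0.324 0.09 ]
handle [0.574 0.186 0.138]
yaw 0.1905470168818987 0.1491948480834842 0.1542193356516795
hinge [0.707 0.211 0.092]
hinge from case [0.70094602 0.21135588 0.09      ]
tri [0.576 0.186 0.132] [0.574 0.187 0.132]
white 0 top crop [689. 157.] side crop [635. 456.]
red 0.35 top crop [704. 139.] side crop [652. 435.]
red 0.45 top crop [703. 133.] side crop [654. 426.]
red 0.55 top crop [702. 125.] side crop [657. 418.]
red 0.65 top crop [700. 118.] side crop [661. 409.]
red 0.75 top crop [699. 109.] side crop [665. 400.]
```

```bash
cat >> h.py <<'E'
def R():
    q=bot.get_obs()['tool_rot'];w,x,y,z=q
    from scipy.spatial.transform import Rotation as Ro
    return Ro.from_quat([x,y,z,w]).as_matrix()
def go(target,yaw=None):
    "print rows-worth of tool shift (units of .02) to target, and turn vector for tool-down with tool y along world yaw+-90deg"
    from scipy.spatial.transform import Rotation as Ro
    M=R();o=bot.get_obs();d=np.array(target)-o['eef_pos'];print('t',o['t'],'pos',np.round(o['eef_pos'],4),'units',(M.T@d/.02).round(2))
    print(M.round(3).tolist(),'F',np.round(o['contact_force'],1))
    if yaw is not None:
        for s in (1,-1):
            X=s*np.array([np.cos(yaw),np.sin(yaw),0]);T=np.c_[X,np.cross([0,0,-1],X),[0,0,-1]]
            print('turn',s,(Ro.from_matrix(M.T@T).as_rotvec()/.15).round(2))
E
python3 - <<'E'
from h import *
go([.543,-.181,.2],.02)
E
```

```text
t 1.2 pos [0.3056 0.6019 0.3039] units [-28.31 -29.53   5.19]
[[-0.892, 0.453, -0.0], [0.453, 0.892, 0.0], [0.0, 0.0, -1.0]] F [ 0.2  0.6 -0.4]
turn 1 [-0.   -0.   17.68]
turn -1 [ 0.   -0.   -3.27]
```

Request:
servo_tool(motion=[-1,-1,0,0,0,-0.82,0,-1,-1,0,0,0,-0.82,0,-1,-1,0,0,0,-0.82,0,-1,-1,0,0,0,-0.81,0,-1,-1,0,0,0,0,0])

```text
t: 1.82
eef_pos: [0.3802, 0.4831, 0.3041]
tool_rot: [-0.0, -0.011, 1.0, 0.0]
contact_force: [0.7, -0.2, 0.4]
gripper_width: 1.001
grasp_force: 0.0
```

Request:
servo_tool(motion=[-1,-1,0,0,0,0,0,-1,-1,0,0,0,0,0,-1,-1,0,0,0,0,0,-1,-1,0,0,0,0,0,-1,-1,0,0,0,0,0])

```text
t: 2.45
eef_pos: [0.4824, 0.3854, 0.304]
tool_rot: [0.0, -0.01, 1.0, 0.0]
contact_force: [0.4, 0.6, -0.8]
gripper_width: 1.001
grasp_force: 0.0
```

Request:
servo_tool(motion=[0,-1,0,0,0,0,0,0,-1,0,0,0,0,0,0,-1,0,0,0,0,0,0,-1,0,0,0,0,0,0,-1,0,0,0,0,0])

```text
t: 3.08
eef_pos: [0.4836, 0.2849, 0.304]
tool_rot: [0.0, -0.011, 1.0, 0.0]
contact_force: [0.4, -0.2, -0.9]
gripper_width: 1.003
grasp_force: 0.0
```

Request:
servo_tool(motion=[0,-1,0,0,0,0,0,0,-1,0,0,0,0,0,0,-1,0,0,0,0,0,0,-1,0,0,0,0,0,0,-1,0,0,0,0,0])

```text
t: 3.7
eef_pos: [0.486, 0.1847, 0.3039]
tool_rot: [0.0, -0.01, 1.0, 0.0]
contact_force: [0.8, 0.3, 0.4]
gripper_width: 1.001
grasp_force: 0.0
```

Request:
servo_tool(motion=[0,-1,0,0,0,0,0,0,-1,0,0,0,0,0,0,-1,0,0,0,0,0,0,-1,0,0,0,0,0,0,-1,0,0,0,0,0])

```text
t: 4.32
eef_pos: [0.4879, 0.0848, 0.3039]
tool_rot: [0.0, -0.01, 1.0, 0.0]
contact_force: [0.5, 0.0, -0.3]
gripper_width: 1.004
grasp_force: 0.0
```

Request:
servo_tool(motion=[0,-1,0,0,0,0,0,0,-1,0,0,0,0,0,0,-1,0,0,0,0,0,0,-1,0,0,0,0,0,0,-1,0,0,0,0,0])

```text
t: 4.95
eef_pos: [0.4898, -0.0151, 0.3039]
tool_rot: [0.0, -0.01, 1.0, 0.0]
contact_force: [0.5, -0.1, 0.3]
gripper_width: 1.002
grasp_force: 0.0
```

Request:
servo_tool(motion=[0,-1,1,0,0,0,0,0,-1,1,0,0,0,0,0,-1,1,0,0,0,0,0,-1,1,0,0,0,0,0,-1,1,0,0,0,0])

```text
t: 5.58
eef_pos: [0.492, -0.115, 0.2034]
tool_rot: [0.0, -0.01, 1.0, -0.0]
contact_force: [0.2, 0.4, -0.0]
gripper_width: 0.999
grasp_force: 0.0
```

```bash
python3 - <<'E'
from h import *
go([.543,-.181,.2],.02)
save('wrist','pics/w1.png')
E
```

```text
t 5.575 pos [ 0.492  -0.115   0.2034] units [-2.48 -3.35  0.17]
[[-1.0, -0.021, 0.0], [-0.021, 1.0, -0.0], [-0.0, -0.0, -1.0]] F [ 0.2  0.4 -0. ]
turn 1 [ -0.    -0.   -20.94]
turn -1 [-0.    0.    0.01]
```

View pics/w1.png

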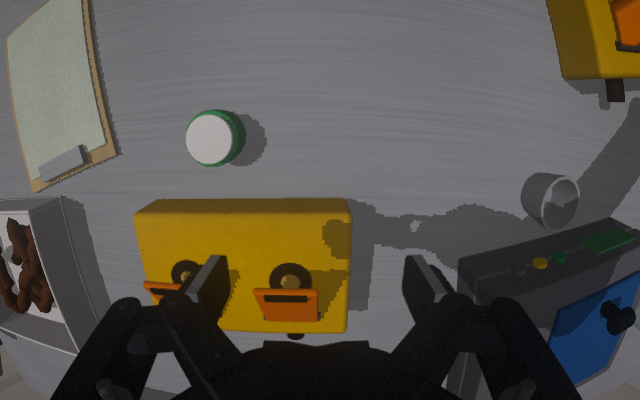

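The wrist view shows the small box with its covers at (165,290) and (286,305), and the pot at (212,138). I'll check the box corners through the fisheye model.

```bash
cat >> h.py <<'E'
def watz(uv,z):
    c=bot.get_calibration('wrist');K=np.array(c['mtx'],float);Rm=cv2.Rodrigues(np.array(c['rvec'],float))[0];t=np.array(c['tvec'],float).ravel()
    p=np.array([(uv[0]-K[0,2])/K[0,0],(uv[1]-K[1,2])/K[1,1]]);r=np.hypot(*p);d=Rm.T@np.r_[p/max(r,1e-9)*np.sin(r),np.cos(r)];o=-Rm.T@t
    return o+d*(z-o[2])/d[2]
E
python3 - <<'E'
from h import *
for uv in [(137,213),(350,213),(346,331)]: print(watz(uv,.05).round(3))
print('cover edges',watz((285,291),.094).round(3),'pot',watz((208,140),.036).round(3),'handle',watz((615,315),.135).round(3))
E
```

```text
[ 0.494 -0.27   0.05 ]
[ 0.49  -0.092  0.05 ]
[ 0.603 -0.088  0.05 ]
cover edges [ 0.532 -0.138  0.094] pot [ 0.436 -0.204  0.036] handle [0.557 0.153 0.135]
```

Request:
servo_tool(motion=[-1,-1,0,0,0,0,0,-1,-1,0,0,0,0,0,-0.5,-1,1,0,0,0,0,0,-0.3,1,0,0,0,0,0,0,1,0,0,0,0])

```text
t: 6.25
eef_pos: [0.5431, -0.18, 0.1437]
tool_rot: [-0.0, -0.01, 1.0, -0.0]
contact_force: [-0.7, 0.5, 2.2]
gripper_width: 1.003
grasp_force: 1.0
```

Request:
servo_tool(motion=[0,0,0.4,0,0,0,0,0,0,0.2,0,0,0,0,0,0,0.2,0,0,0,0])

```text
t: 6.62
eef_pos: [0.5439, -0.1787, 0.1284]
tool_rot: [0.001, -0.011, 1.0, -0.0]
contact_force: [-0.1, 0.4, -0.2]
gripper_width: 1.002
grasp_force: 0.1
```

```bash
python3 - <<'E'
from h import *
go([.543,-.181,.12])
save('wrist','pics/w2.png')
E
```

```text
t 6.625 pos [ 0.5439 -0.1787  0.1284] units [ 0.05 -0.12  0.42]
[[-1.0, -0.021, 0.001], [-0.021, 1.0, -0.0], [-0.001, -0.0, -1.0]] F [-0.1  0.4 -0.2]
```

View pics/w2.png

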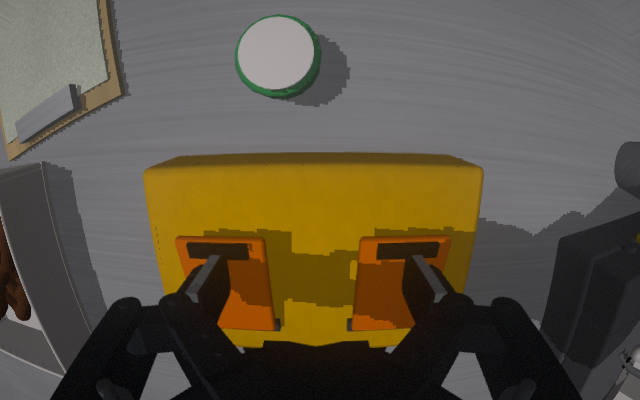

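Both covers lie flat under the fingers and the force has fallen to zero, so they look snapped. A little extra press, then up and across to the handle.

Request:
servo_tool(motion=[0,0,0.3,0,0,0,0,0,0,-0.8,0,0,0,0,0,0,-1,0,0,0,0,0,0,-1,0,0,0,0,0,0,-1,0,0,0,0])

```text
t: 7.3
eef_pos: [0.5437, -0.1789, 0.1999]
tool_rot: [0.001, -0.01, 1.0, -0.0]
contact_force: [0.7, -0.2, 0.0]
gripper_width: 1.002
grasp_force: 0.0
```

Request:
servo_tool(motion=[0,0,-1,0,0,0,0,0,0,-1,0,0,0,0,0,0,-1,0,0,0,0,0,1,-1,0,0,0,0,0,1,-0.5,0,0,0,0])

```text
t: 7.92
eef_pos: [0.543, -0.1388, 0.2905]
tool_rot: [0.002, -0.01, 1.0, -0.0]
contact_force: [0.0, 0.2, 0.1]
gripper_width: 0.998
grasp_force: 0.0
```

```bash
python3 - <<'E'
from h import *
a=save('wrist','pics/w3.png');s=bot.read_camera('side')
cv2.imwrite('pics/w3.png',np.hstack([cv2.resize(a,(480,300)),cv2.resize(s[180:270,320:416],(320,300),interpolation=cv2.INTER_CUBIC)])[...,::-1])
go([.575,.187,.27],.19)
E
```

```text
t 8.025 pos [ 0.5435 -0.1367  0.2902] units [-1.96 16.14  1.03]
[[-1.0, -0.024, 0.004], [-0.024, 1.0, 0.001], [-0.004, 0.001, -1.0]] F [-0.1  0.7  0.7]
turn 1 [ 4.000e-02 -1.000e-02  1.984e+01]
turn -1 [ 0.    0.02 -1.11]
```

View pics/w3.png

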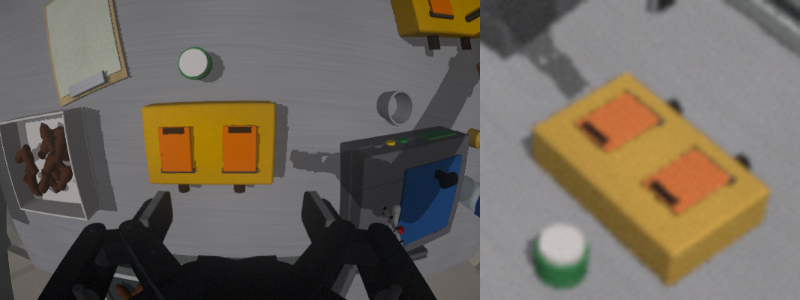

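Both covers lie flat in the wrist and side views. Now crossing to the handle.

Request:
servo_tool(motion=[0,1,0,0,0,0,0,0,1,0,0,0,0,0,0,1,0,0,0,0,0,0,1,0,0,0,0,0,0,1,0,0,0,0,0])

```text
t: 8.65
eef_pos: [0.5404, -0.0394, 0.288]
tool_rot: [-0.0, -0.01, 1.0, -0.0]
contact_force: [0.9, -0.0, 0.6]
gripper_width: 1.0
grasp_force: 0.0
```

Request:
servo_tool(motion=[0,1,0,0,0,0,0,0,1,0,0,0,0,0,0,1,0,0,0,0,0,0,1,0,0,0,0,0,0,1,0,0,0,0,0])

```text
t: 9.28
eef_pos: [0.5385, 0.0606, 0.288]
tool_rot: [0.0, -0.01, 1.0, -0.0]
contact_force: [-0.6, 0.7, 0.5]
gripper_width: 0.999
grasp_force: 0.0
```

Request:
servo_tool(motion=[-0.5,1,0,0,0,0,0,-0.5,1,0,0,0,0,0,-0.5,1,0,0,0,0,0,0,1,0,0,0,-0.55,0,0,1,0,0,0,-0.55,0])

```text
t: 9.9
eef_pos: [0.5655, 0.163, 0.2877]
tool_rot: [-0.0, -0.094, 0.996, -0.0]
contact_force: [0.2, -0.1, 0.0]
gripper_width: 1.0
grasp_force: 0.0
```

```bash
python3 - <<'E'
from h import *
save('wrist','pics/w4.png')
go([.575,.187,.23],.19)
E
```

```text
t 9.95 pos [0.5647 0.1665 0.2876] units [-0.7   0.9   2.88]
[[-0.981, -0.194, -0.0], [-0.194, 0.981, 0.002], [-0.0, 0.002, -1.0]] F [ 0.1  2.4 -0.5]
turn 1 [-0.000e+00  2.000e-02 -2.091e+01]
turn -1 [0.01 0.   0.04]
```

View pics/w4.png

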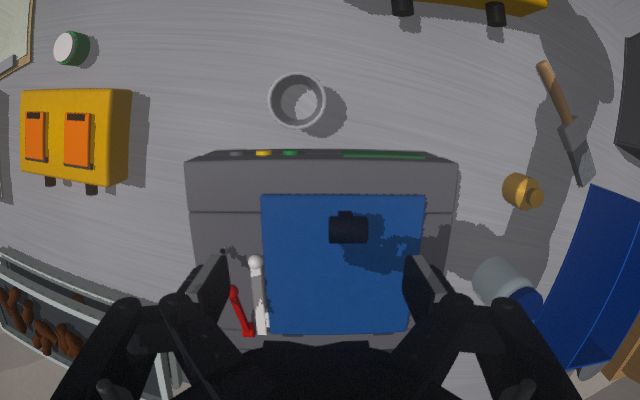

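The wrist view shows the handle at (348,229), the white tip at (255,262) and the red tip at (234,290).

```bash
python3 - <<'E'
from h import *
h=watz((348,229),.132);print(h.round(4),'side edges',watz((330,230),.135).round(3),watz((368,230),.135).round(3))
for uv in [(261,195),(424,196)]:print('lid front',watz(uv,.1).round(3))
yaw=.19;X=np.array([np.cos(yaw),np.sin(yaw),0]);Y=np.array([-X[1],X[0],0]);Z=np.array([0,0,1.])
hg=h+.135*X;hg[2]=.092
w=watz((255,262),.094)-hg;print('white rel',(w@X).round(3),(w@Y).round(3))
for a in np.arange(.35,.8,.1):
    r=watz((234,290),.092+.088*np.sin(a))-hg;print(round(a,2),'red rel',(r@X).round(3),(r@Y).round(3),'want',-.088*np.cos(a).round(3))
go([h[0],h[1],.187],.19)
E
```

```text
[0.5743 0.1948 0.132 ] side edges [0.577 0.181 0.135] [0.571 0.21  0.135]
lid front [0.57  0.119 0.1  ]
lid front [0.542 0.262 0.1  ]
white rel -0.085 -0.084
0.35 red rel -0.07 -0.1 want -0.082632
0.45 red rel -0.075 -0.097 want -0.07919999999999999
0.55 red rel -0.08 -0.095 want -0.07506399999999999
0.65 red rel -0.085 -0.093 want -0.070048
0.75 red rel -0.089 -0.091 want -0.064416
t 9.95 pos [0.5647 0.1665 0.2876] units [-0.75  1.29  5.03]
[[-0.981, -0.194, -0.0], [-0.194, 0.981, 0.002], [-0.0, 0.002, -1.0]] F [ 0.1  2.4 -0.5]
turn 1 [-0.000e+00  2.000e-02 -2.091e+01]
turn -1 [0.01 0.   0.04]
```

Request:
servo_tool(motion=[-0.75,1,0.5,0,0,0,0,0,0.2,1,0,0,0,0,0,0,1,0,0,0,0,0,0,1,0,0,0,0.3,0,0,1,0,0,0,0.3])

```text
t: 10.58
eef_pos: [0.5756, 0.188, 0.1971]
tool_rot: [0.0, -0.092, 0.996, -0.0]
contact_force: [0.7, 0.1, -0.1]
gripper_width: 0.703
grasp_force: 0.0
```

Request:
servo_tool(motion=[0,0,0.75,0,0,0,0.3,0,0,0,0,0,0,0.4,0,0,0,0,0,0,0.4], grip_force=30)

```text
t: 10.95
eef_pos: [0.5756, 0.1881, 0.1835]
tool_rot: [0.0, -0.092, 0.996, 0.0]
contact_force: [0.8, 0.5, 0.9]
gripper_width: 0.599
grasp_force: 0.0
```

```bash
python3 - <<'E'
from h import *
a=save('wrist','pics/w5.png',(200,150,520,390),2.2)
go([.575,.192,.182],.19)
E
```

```text
t 11.0 pos [0.5757 0.1882 0.1837] units [-0.    0.19  0.09]
[[-0.983, -0.184, 0.001], [-0.184, 0.983, 0.001], [-0.001, 0.0, -1.0]] F [-0.1 -0.3  0.3]
turn 1 [ 2.000e-02 -0.000e+00  2.091e+01]
turn -1 [ 0.    0.01 -0.03]
```

View pics/w5.png

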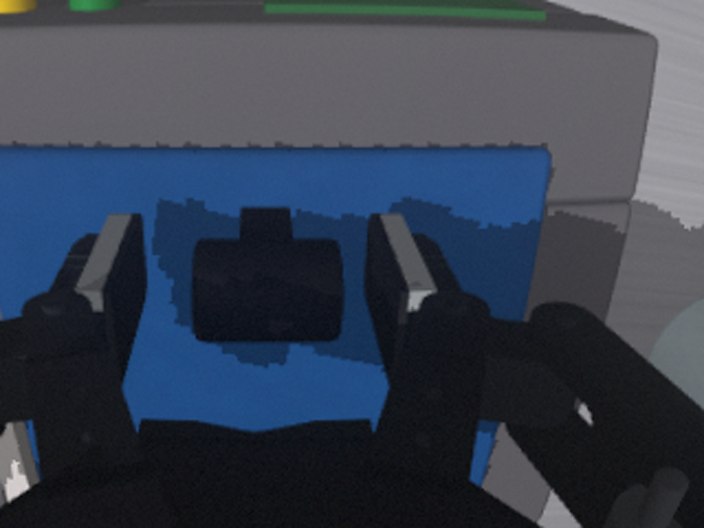

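```bash
python3 - <<'E'
from h import *
h=watz((321.5,282),.133);print(h.round(4))
M=R();p=bot.get_obs()['eef_pos'];print('in tool',(M.T@(h-p)).round(4))
c=bot.get_calibration('wrist');Rm=cv2.Rodrigues(np.array(c['rvec'],float))[0]
print('cam in tool',(M.T@(-Rm.T@np.array(c['tvec']).ravel()-p)).round(3))
E
```

```text
[0.5751 0.191  0.133 ]
in tool [0.0001 0.0029 0.0507]
cam in tool [ 0.073  0.    -0.071]
```

Aligned in x and z, and the handle is 3 mm off in tool y. Shift 3 mm and close.

Request:
servo_tool(motion=[0,0.15,0,0,0,0,0.45,0,0,0,0,0,0,1,0,0,0,0,0,0,1,0,0,0,0,0,0,1,0,0,0,0,0,0,1], grip_force=50)

```text
t: 11.62
eef_pos: [0.5748, 0.1905, 0.1835]
tool_rot: [0.0, -0.093, 0.996, -0.0]
contact_force: [-1.7, -2.5, 5.5]
gripper_width: 0.345
grasp_force: 51.0
```

```bash
python3 - <<'E'
from h import *
go([.575,.191,.184],.19)
import math
# path of handle in tool units (tool -x = forward, -z = up) from shut
for a in [.1,.2,.3,.4,.48,.55]:
    x=-.135*math.cos(a)+.038*math.sin(a)+.135;z=.135*math.sin(a)+.038*math.cos(a)-.038
    print(a,'tx',round(-x/.02,2),'tz',round(-z/.02,2))
E
```

```text
t 11.625 pos [0.5748 0.1905 0.1835] units [-0.02  0.02 -0.03]
[[-0.983, -0.184, 0.001], [-0.184, 0.983, -0.0], [-0.0, -0.0, -1.0]] F [-1.7 -2.5  5.5]
turn 1 [ 0.    0.   20.91]
turn -1 [-0.    0.   -0.03]
0.1 tx -0.22 tz -0.66
0.2 tx -0.51 tz -1.3
0.3 tx -0.86 tz -1.91
0.4 tx -1.27 tz -2.48
0.48 tx -1.64 tz -2.9
0.55 tx -1.99 tz -3.25
```

Request:
servo_tool(motion=[-0.11,0,-0.33,0,0,0,1,-0.11,0,-0.33,0,0,0,1,-0.14,0,-0.32,0,0,0,1,-0.15,0,-0.32,0,0,0,1,-0.17,0,-0.31,0,0,0,1])

```text
t: 12.25
eef_pos: [0.5876, 0.1929, 0.2151]
tool_rot: [-0.001, -0.093, 0.996, -0.0]
contact_force: [1.0, -3.6, -9.1]
gripper_width: 0.339
grasp_force: 49.9
```

Request:
servo_tool(motion=[-0.18,0,-0.3,0,0,0,1,-0.2,0,-0.29,0,0,0,1,-0.21,0,-0.28,0,0,0,1,-0.18,0,-0.21,0,0,0,1,-0.19,0,-0.21,0,0,0,1])

```text
t: 12.88
eef_pos: [0.6063, 0.1964, 0.2408]
tool_rot: [-0.001, -0.093, 0.996, -0.001]
contact_force: [-1.0, -5.0, -7.3]
gripper_width: 0.345
grasp_force: 49.9
```

Request:
servo_tool(motion=[0,0,0,0,0,0,1,0,0,0,0,0,0,1])

```text
t: 13.12
eef_pos: [0.6065, 0.1964, 0.2411]
tool_rot: [-0.001, -0.093, 0.996, -0.0]
contact_force: [-2.2, -5.3, -5.8]
gripper_width: 0.343
grasp_force: 50.2
```

```bash
python3 - <<'E'
from h import *
go([.575,.191,.184],.19)
a=bot.read_camera('wrist');s=bot.read_camera('side')
cv2.imwrite('pics/w6.png',np.hstack([cv2.resize(a[200:390,150:340],(400,400),interpolation=cv2.INTER_CUBIC),cv2.resize(s[110:190,310:390],(400,400),interpolation=cv2.INTER_CUBIC)])[...,::-1])
E
```

```text
t 13.125 pos [0.6065 0.1964 0.2411] units [1.6  0.03 2.86]
[[-0.983, -0.184, -0.001], [-0.184, 0.983, -0.001], [0.001, -0.001, -1.0]] F [-2.2 -5.3 -5.8]
turn 1 [-1.000e-02  1.000e-02  2.091e+01]
turn -1 [-0.   -0.01 -0.03]
```

View pics/w6.png

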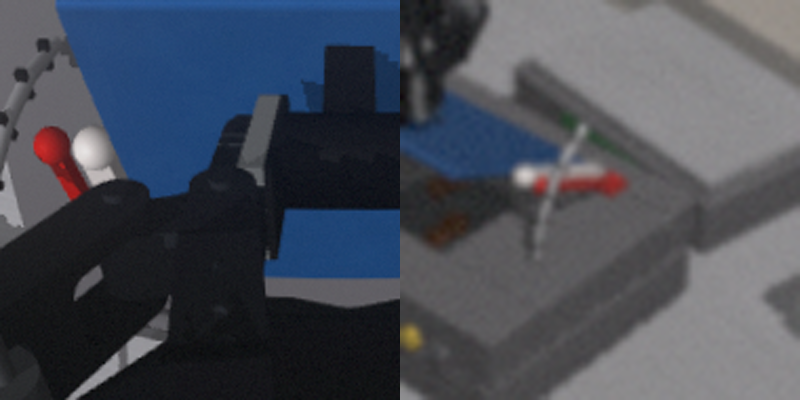

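The white and red tips look side by side in both views: wrist crop (92,148) and (51,145), side crop (525,175) and (540,186). I'll quantify the difference.

```bash
python3 - <<'E'
from h import *
c=bot.get_calibration('wrist');K=np.array(c['mtx'],float);Rm=cv2.Rodrigues(np.array(c['rvec'],float))[0];t=np.array(c['tvec'],float).ravel()
def wp(P):
    q=Rm@P+t;r=np.arctan2(np.hypot(q[0],q[1]),q[2]);n=q[:2]/np.hypot(*q[:2]);return K[:2,2]+K[0,0]*r*n
X=np.array([.983,.185,0]);Y=np.array([-.185,.983,0]);Z=np.array([0,0,1.])
M=R();p=bot.get_obs()['eef_pos'];h=np.array([.575,.191,.13])
hg=h+.135*X;hg[2]=.092
v=p+np.array([0,0,-.0535])-hg;a0=np.arctan2(v[2],-(v@X))-np.arctan2(.038,.135);print('lid by TCP',a0)
T=lambda off,a:hg+off*Y+.088*(-np.cos(a)*X+np.sin(a)*Z)
print('white',wp(T(-.097,a0)),proj('side',T(-.097,a0))[0])
for d in [-.2,-.1,0,.1,.2]:
    w=T(-.097,a0);r=T(-.113,a0+d);print(d,'red-white wrist',(wp(r)-wp(w)).round(1),'side',(proj('side',r)-proj('side',w))[0].round(1))
E
```

```text
lid by TCP 0.47335750035309004
white [178.19517849 264.73353592] [336.95486628 147.12363592]
-0.2 red-white wrist [-11.6 -18.5] side [2.2 6.6]
-0.1 red-white wrist [-15.6 -10.5] side [2.8 4.3]
0 red-white wrist [-19.3  -1.3] side [3.5 1.9]
0.1 red-white wrist [-22.6   9. ] side [ 4.5 -0.5]
0.2 red-white wrist [-25.4  20.3] side [ 5.5 -2.9]
```

The observed offsets are (-19.5,-1.4) in the wrist view and (3,2) in the side view. Both match a zero difference. Hold still, then hand in.

Request:
servo_tool(motion=[0,0,0,0,0,0,1,0,0,0,0,0,0,1,0,0,0,0,0,0,1,0,0,0,0,0,0,1,0,0,0,0,0,0,1])

```text
t: 13.85
eef_pos: [0.6065, 0.1964, 0.2411]
tool_rot: [-0.001, -0.093, 0.996, -0.0]
contact_force: [-1.2, -5.0, -5.1]
gripper_width: 0.342
grasp_force: 50.2
```

Request:
servo_tool(motion=[0,0,0,0,0,0,1,0,0,0,0,0,0,1])

```text
t: 14.1
eef_pos: [0.6065, 0.1964, 0.2411]
tool_rot: [-0.001, -0.093, 0.996, -0.0]
contact_force: [-1.2, -5.9, -5.7]
gripper_width: 0.34
grasp_force: 50.2
```

```bash
python3 -c "
from station import bot
print(bot.hand_in())"
```

```text
the job is handed in; nothing more can be done
None
```

I handed the job in at about 14 s: both covers on the smaller box looked shut in the wrist and side views, and the gripper was holding the lid still at about 0.47 rad, in line with the red index arm; the hand-in returned no verdict.

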